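# Start the pottery kiln from its control console

### The job

Start the kiln from the grey console on the bench, pushing with your fingertips: first rock the black power switch fully over by pressing down its raised end (the one with the white bar), then press the blue programme key fully down, and last press the green start key fully down. Each must be done before the next is begun; do not press the red key, and leave the mug, the jar and the bowl where they stand.

Things in the scene. Friction and masses are not known exactly. Their poses are not given: they have to be found in the camera images.
- console: grey console fixed to the bench, 180 mm (its x) by 350 mm (its y), top 55 mm above the table; origin: centre of its underside. Its +x points away from the robot (yaw up to 0.35 rad either way). Blue display bar, 12 mm high, along the far edge (x 50 to 90 mm). The four controls sit in a row on 10 mm plates at x -22 mm, y -120, -40, 40, 120 mm, their order differing from run to run.
- power_pivot (a point): centre of the plate of the black power rocker, on its pivot line (along console y), 73 mm above the table; does not move. The rocker is 34 mm wide with two flat halves, each 32 mm long, meeting in a shallow V here. Off: the half nearer the robot is level, the white-barred half (console +x side) slopes up by 0.32 rad, its tip 83 mm high. On: the barred half lies level.
- power_end (a point): where to press the rocker: point on the top of the white-barred half, 20 mm from the pivot, moving with it. Off: 19 mm from the pivot towards console +x and 79 mm above the table; fully on: 73 mm above the table.
- power (a joint): angle of the power rocker, rad: 0 off (barred end up; starts at up to 0.05), 0.32 fully on (barred half level, at its stop). Friction of about 0.045 N m (2 to 3 N pressed at power_end), no spring: it stays where it is left.
- blue_top (a point): the point at the centre of the flat top of the blue round key: cap 36 mm across, top 77 mm above the table when up (12 mm proud of its aluminium plate). The point moves down with the key.
- blue (a joint): travel of the blue key, m: 0 up, 0.007 fully down (its stop). It takes a push of about 3 N straight down, has no spring, and stays at whatever depth it is left.
- green_top (a point): the point at the centre of the flat top of the green round key: cap 36 mm across, top 77 mm above the table when up (12 mm proud of its aluminium plate). The point moves down with the key.
- green (a joint): travel of the green key, m: 0 up, 0.007 fully down (its stop). It takes a push of about 3 N straight down, has no spring, and stays at whatever depth it is left.
- red_top (a point): the point at the centre of the flat top of the red round key: cap 36 mm across, top 77 mm above the table when up (12 mm proud of its aluminium plate). The point moves down with the key. Not to be pressed.
- red (a joint): travel of the red key, m: 0 up, 0.007 fully down (its stop). It takes a push of about 3 N straight down, has no spring, and stays at whatever depth it is left.
- mug: loose white ceramic mug, 82 mm across, 95 mm tall, with a handle, standing beside one end of the console; origin at the centre of its foot. To be left alone.
- jar: loose glass jar with an orange cap, 72 mm across, 85 mm tall, standing beside the other end of the console; origin at the centre of its foot. To be left alone.
- bowl: loose terracotta bowl, 90 mm across, 42 mm tall, standing beyond the display bar; origin at the centre of its foot. To be left alone.

How it is judged:
On the way, in this order (a step that is already met when the one before it is completed fails the run):
1. the power rocker is fully on (value of joint power above 0.26 rad), for 0.1 s.
2. the blue key is fully down (value of joint blue above 0.0052 m), for 0.1 s.
3. the green key is fully down (value of joint green above 0.0052 m), for 0.1 s.
At the end, for the whole second after the job is handed in: The power rocker is on (beyond 0.26 of 0.32 rad), the blue and green keys are down (beyond 5.2 of 7 mm), the red key is up (within 2 mm), and the mug, jar and bowl are within 15 mm of where they started (value of joint power above 0.26 rad and value of joint each of blue, green above 0.0052 m and value of joint red below 0.002 m and not (distance of mug from where it was at the start of the episode above 0.015 m) and not (distance of jar from where it was at the start of the episode above 0.015 m) and not (distance of bowl from where it was at the start of the episode above 0.015 m)); the robot touches nothing.
It fails at once if the red key was pressed (2 mm or more) (value of joint red above 0.002 m).
It fails at once if the blue key was pressed before the power was on (value of joint blue above 0.002 m and value of joint power below 0.26 rad).
It fails at once if the green key was pressed before the blue key was down (value of joint green above 0.002 m and value of joint blue below 0.0052 m).
It fails at once if the mug, the jar or the bowl was lifted, carried or pushed away (15 mm) or tipped (distance of any of mug, jar, bowl from where it was at the start of the episode above 0.015 m or angle between any of mug, jar, bowl's own z axis and vertical above 0.25 rad).
It also fails if it takes over 42 s, if anything falls off the work surface, if the arm or the gripper's body presses on something with over 40 N, if the wrist force passes 120 N, or if a joint passes its speed limit or range.

### The arm

A 7-joint arm with a two-finger parallel gripper is mounted at the origin on the work surface. World frame = base frame: x ahead of the robot, y to its left, z up, the work surface at z = 0. Lengths are in m, angles in rad, forces in N, time in s.
With the tool pointing down it reaches from about 0.4 to 0.9 m from the base axis. Payload 5.6 kg.
Tool frame: the origin (TCP) lies midway between the tips of the shut fingers; the grasp point (between the pads) lies 19 mm behind it; z points along the fingers, y is the line along which they close (so a half turn about z gives the same grasp; the last joint's range is limited). The gripper opens to 92 mm and grips with 3 to 60 N. Pads are 20 mm wide; open, the fingers measure 128 mm over their backs; the gripper's body (75 mm by 189 mm) begins 69 mm behind the grasp point.
Start: joints at [1.225, 0.468, -0.012, 1.603, 0.006, 1.071, -0.056], TCP at [0.194, -0.62, 0.215] pointing down, gripper open.
Joint ranges: [-2.53, 2.53], [-0.31, 2.02], [-1.57, 1.55], [0.28, 2.44], [-1.29, 4.43], [0.15, 1.84], [-2.92, 2.92]. Speed limits (rad/s): [2.57, 2.57, 3.14, 3.14, 3.14, 3.14, 3.14].

### API

Orientations are given as a 3x3 rotation matrix whose columns are the frame's x, y, z axes.
In Python, from cell import env gives the robot as it stands. The module is installed in compiled form; this text tells all that it offers.
- The arm moves only by the tool jog_arm, never from a script. Its arguments are lists of equal length, an entry for each row: "linear": the shift along the tool's x, y, z in mm, a list of three; "roll": the turn about the tool's z in rad. In form: {"linear": [[dx, dy, dz], ...], "roll": [roll, ...]}. A call has 1 to 5 rows; each row is the pose to reach, as a shift and turn from the pose commanded when the call began, along the tool's axes at that moment; what a row does not reach only later rows make up. A row lasts 1/8 s, in which the tool goes at most 62.5 mm and 10.7 degrees, less where a joint would pass 70% of its speed; a pose out of reach is approached as far as the arm can. A call with a gripper value outside its range is refused whole. "claw" is the closure in counts, from 0 (fully open) to 255 (shut), set as the call begins (left out, the last holds). The fingers move at their own pace and stop on an object; "newtons" is the grip in N (left out, the last holds). Time passes only in rows, so rows that repeat a pose let the fingers close. It gives the time, the measured TCP pose, the force, the opening and the grip force at its end, in the units of the state.
- env.sense(): the state, without advancing time (a new reading comes with each control period).
- env.grab_frame(name): name is "side" or "top"; returns a dict with "pixels" (400x640x3 uint8, red, green, blue), "depth" (400x640 float32, m along the optical axis (not along the pixel's ray), 0 where there is no reading), "intrinsics" (3x3 intrinsics, pixels), "k1" (the pictures are not rectified: a ray, as slopes to the right and down, at radius r is drawn at 1 + k1 r^2 times it, then the intrinsics apply), "rvec" (rotation vector, rad) and "tvec" (3), from world to camera coordinates, as OpenCV has them. Camera axes: x right, y down, z forward; pixel columns grow to the right and rows downward; lengths in m; the calibration is good to about 2 mm. A picture is of the moment at which its call begins.
- env.hand_in(): hands the job in; it is judged then, once.
The state is a dict: "clock": time; "qpos": joint angles; "joint_vel": joint speeds; "joint_torque": joint torques, N m; "eef_pos": TCP position; "orientation": TCP orientation; "wrist_force": force on the tool from outside, world axes, zero at the start; "ft_torque": the same for the moment, N m; "width": finger opening in m; "gripper_force": force on a finger pad.
Only numpy, scipy, OpenCV 4.12 (cv2) and the standard library are available. Lean on these libraries where they do the work, as an engineer would, in place of code of your own. Each camera call takes 0.05 s, during which the arm holds its last target. There are 200 camera calls.

## Working session

There is one attempt and no reset: what is moved stays moved. The work goes in short steps, Python scripts to look and compute and a tool call to move; the robot and the scene stay as the last step left them, time stands still between calls to the robot, and variables do not carry over. Pictures are saved under pics/ and viewed, at most 10 in all, crops included, and the job is handed in when it is done.

Besides the shell and the picture viewer there is one more tool, called as a command line: name --pt "numbers of a row" for each row, then --argument value for the rest. jog_arm: Moves the arm, as the interface text tells. Its arguments: {"type":"object","properties":{"linear":{"type":"array"},"roll":{"type":"array"},"claw":{"type":"number"},"newtons":{"type":"number"}},"required":["linear","roll"]}

```bash
mkdir -p pics
cat > h.py <<'E'
import numpy as np, cv2
from cell import env
def grab(n):
    f=env.grab_frame(n); f={k:(np.array(v) if not np.isscalar(v) else v) for k,v in f.items()}; return f
def world(f,uv,depth=None):
    K=f["intrinsics"];R=cv2.Rodrigues(f["rvec"].astype(float))[0];t=f["tvec"].reshape(3)
    uv=np.atleast_2d(np.array(uv,float))
    p=cv2.undistortPoints(uv[:,None],K.astype(float),np.array([f["k1"],0,0,0.]))[:,0]
    if depth is None: depth=f["depth"][uv[:,1].astype(int),uv[:,0].astype(int)]
    c=np.c_[p,np.ones(len(p))]*np.asarray(depth)[:,None]
    return (c-t)@R
def at_z(f,uv,z):
    a=world(f,uv,np.ones(len(uv)));R=cv2.Rodrigues(f["rvec"].astype(float))[0];o=-R.T@f["tvec"].reshape(3)
    d=a-o; return o+d*((z-o[2])/d[:,2])[:,None]
E
python3 - <<'E'
from h import *
for n in("side","top"):
    f=grab(n);cv2.imwrite(f"pics/{n}0.png",f["pixels"][:,:,::-1]);np.savez(f"{n}0.npz",**f)
s=env.sense();print(s)
E
```

```text
{'clock': 0.1, 'qpos': array([ 1.22500261,  0.46830204, -0.01161783,  1.60352674,  0.00600918,
        1.07139999, -0.05628592]), 'joint_vel': array([ 4.19157114e-05, -3.40192730e-03,  7.11526086e-04, -2.49525086e-03,
        3.38138600e-04, -1.76644077e-03,  1.40560213e-03]), 'joint_torque': array([ 3.94340509e-05, -5.21642947e+01, -1.30103080e-02, -2.44364744e+01,
       -5.68076188e-02,  1.40684631e-02,  5.00118688e-05]), 'eef_pos': array([ 0.19360694, -0.6199453 ,  0.2137292 ]), 'orientation': array([[ 9.54516847e-01,  2.98156406e-01, -5.87797379e-04],
       [ 2.98156963e-01, -9.54515692e-01,  1.48986799e-03],
       [-1.16848136e-04, -1.59735998e-03, -9.99998717e-01]]), 'wrist_force': array([-1.09589287, -0.48442578,  0.2708907 ]), 'ft_torque': array([0.01798303, 0.01397832, 0.04951402]), 'gripper_force': 0.0, 'width': 0.09203574702845381}
```

View pics/top0.png

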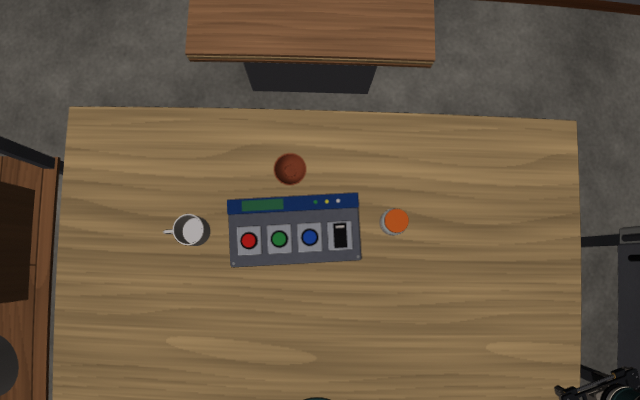

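View pics/side0.png

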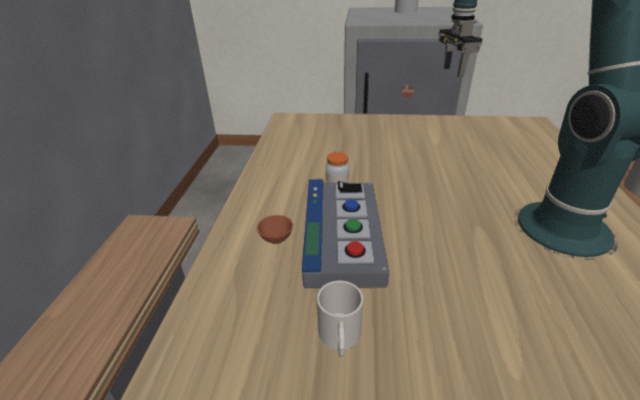

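The top view shows red (249,241), green (279,239), blue (309,237) and the rocker (341,236), with the mug at left (190,230), the jar at right (396,221) and the bowl at (290,168). The side view agrees: red (355,249), green (353,226), blue (351,206), rocker (350,188).

Run:
```python
from h import *
res={}
for n,c0 in(("top",dict(red=(249,241),green=(279,239),blue=(309,237))),("side",dict(red=(355,249),green=(353,226),blue=(351,206)))):
    f=dict(np.load(n+"0.npz"));f["k1"]=float(f["k1"]);p=f["pixels"].astype(int)
    for c,(u,v) in c0.items():
        ch="red green blue".split().index(c); o=[i for i in range(3) if i!=ch]
        m=(p[:,:,ch]-p[:,:,o].max(2))>40
        w=np.zeros_like(m);w[v-13:v+14,u-15:u+16]=1;m&=w
        ys,xs=np.nonzero(m);cc=[[xs.mean(),ys.mean()]]
        print(n,c,len(xs),np.round(cc,1),"z77:",at_z(f,cc,.077)[0].round(4),"depth:",np.median(world(f,np.c_[xs,ys]),0).round(4))
    if n=="top":
        # plate centre of rocker: bright plate bbox
        print("rocker",at_z(f,[[341,236]],.073).round(4))
        pts=[(396,221),(190,230),(290,168)]
        print(at_z(f,pts,.07).round(3))
        cv2.imwrite("pics/topc.png",cv2.resize(p[185:275,220:370].astype(np.uint8)[:,:,::-1],None,fx=5,fy=5,interpolation=cv2.INTER_CUBIC))
```

```text
top red 157 [[248.2 240.2]] z77: [0.5256 0.1886 0.077 ] depth: [0.526  0.189  0.0767]
top green 127 [[278.6 238.4]] z77: [0.5325 0.1094 0.077 ] depth: [0.5312 0.109  0.0768]
top blue 144 [[309.3 236.7]] z77: [0.5389 0.0296 0.077 ] depth: [0.5384 0.0301 0.077 ]
rocker [[ 0.5429 -0.0534  0.073 ]]
[[ 0.586 -0.199  0.07 ]
 [ 0.548  0.345  0.07 ]
 [ 0.72   0.086  0.07 ]]
side red 204 [[354.7 248.1]] z77: [0.5261 0.1999 0.077 ] depth: [0.5258 0.1992 0.0764]
side green 91 [[352.8 223.8]] z77: [0.5321 0.1178 0.077 ] depth: [0.5318 0.1182 0.0774]
side blue 109 [[351.1 204.2]] z77: [0.5382 0.0405 0.077 ] depth: [0.5383 0.0409 0.0769]
```

View pics/topc.png

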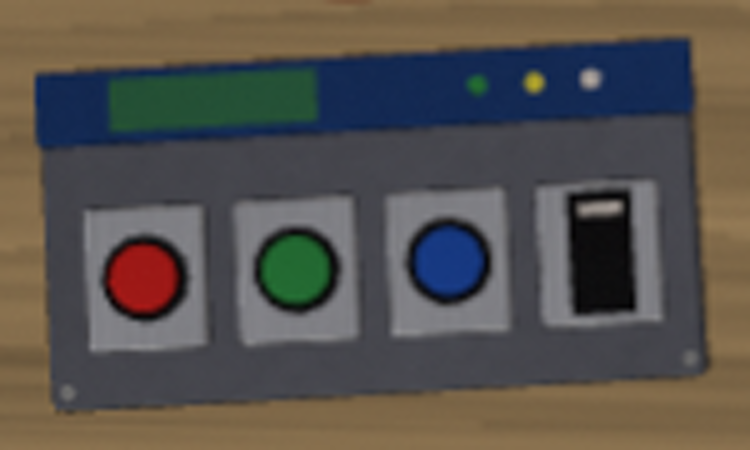

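Run:
```python
from h import *
for n in("top","side"):
    f=dict(np.load(n+"0.npz"));f["k1"]=float(f["k1"])
    R=cv2.Rodrigues(f["rvec"])[0];print(n,"cam",(-R.T@f["tvec"].reshape(3)).round(3), "k1",f["k1"])
    vv,uu=np.mgrid[0:400,0:640];uv=np.c_[uu.ravel(),vv.ravel()]
    W=world(f,uv);p=f["pixels"].reshape(-1,3).astype(int);d=f["depth"].ravel()
    ok=(d>0)&(W[:,0]>.4)&(W[:,0]<.7)&(abs(W[:,1]-.07)<.24)
    for i,c in enumerate(("red","green","blue")):
        o=[j for j in range(3) if j!=i]
        m=ok&(p[:,i]-p[:,o].max(1)>40)&(W[:,2]>.0745)&(W[:,0]<.57)
        w=W[m];print(c,m.sum(),w.min(0).round(4),w.max(0).round(4),((w.min(0)+w.max(0))/2).round(4))
    m=ok&(p.max(1)<45)&(W[:,2]>.068)&(W[:,1]<0);w=W[m];print("rocker",m.sum(),w.min(0).round(4),w.max(0).round(4),w.mean(0).round(4))
    m=ok&(abs(W[:,2]-.055)<.003);q=W[m];print("deck",len(q),cv2.minAreaRect(q[:,:2].astype(np.float32)))
    m=ok&(abs(W[:,2]-.065)<.002)&(W[:,1]<0)&(W[:,0]<.6);q=W[m];print("plates",len(q),cv2.minAreaRect(q[:,:2].astype(np.float32)))
```

```text
top cam [0.487 0.028 1.433] k1 -0.13787079557687126
red 112 [0.5105 0.1711 0.0747] [0.5421 0.2051 0.0836] [0.5263 0.1881 0.0791]
green 99 [0.5177 0.0927 0.0746] [0.5491 0.1244 0.084 ] [0.5334 0.1086 0.0793]
blue 108 [0.5223 0.0147 0.0747] [0.5565 0.046  0.084 ] [0.5394 0.0303 0.0793]
rocker 244 [ 0.5138 -0.067   0.0683] [ 0.5768 -0.034   0.087 ] [ 0.5427 -0.0504  0.0753]
deck 2906 ((0.5394766330718994, 0.06833407282829285), (0.14204853773117065, 0.47751280665397644), 4.718695163726807)
plates 206 ((0.5410622358322144, -0.08612552285194397), (0.09610217809677124, 0.17500607669353485), 6.747783660888672)
side cam [0.528 0.791 0.61 ] k1 -0.006692366776223204
red 152 [ 0.5086 -0.1699  0.0748] [0.5682 0.2101 0.082 ] [0.5384 0.0201 0.0784]
green 87 [0.518  0.1033 0.075 ] [0.5478 0.1311 0.0791] [0.5329 0.1172 0.077 ]
blue 87 [0.5238 0.0202 0.0745] [0.5538 0.0512 0.0796] [0.5388 0.0357 0.0771]
rocker 145 [ 0.517  -0.0621  0.068 ] [ 0.572  -0.0268  0.0829] [ 0.5415 -0.0404  0.0741]
deck 3000 ((0.5380326509475708, 0.04523594677448273), (0.42476874589920044, 0.17105360329151154), 88.82997131347656)
plates 174 ((0.5504041314125061, -0.09203394502401352), (0.07548782974481583, 0.15953800082206726), 7.042557239532471)
```

jog_arm --pt "40 -33 0" --pt "80 -66 0" --pt "120 -100 0" --pt "160 -133 0" --pt "200 -166 0" --roll '[0.05,0.1,0.15,0.2,0.222]' --claw 255 --newtons 20

```text
clock: 0.72
eef_pos: [0.3358, -0.4007, 0.2144]
orientation: [[0.997, 0.08, -0.0], [0.08, -0.997, 0.0], [-0.0, -0.0, -1.0]]
wrist_force: [0.4, -0.0, 0.8]
width: 0.0443
gripper_force: 0.0
```

```bash
cat > to.py <<'E'
import sys
from h import *
s=env.sense();R=s["orientation"];p=s["eef_pos"]
print("t",s["clock"],p.round(4),"yaw",np.arctan2(R[1,0],R[0,0]).round(4),"tilt",R[:,2].round(3),"w",round(s["width"],4),"F",s["wrist_force"].round(1))
if len(sys.argv)>3: print("mm",(R.T@(np.array(sys.argv[1:4],float)-p)*1000).round(1))
E
python3 to.py .5655 -.0465 .2
```

```text
t 0.725 [ 0.3358 -0.4007  0.2144] yaw 0.0798 tilt [-0.  0. -1.] w 0.0443 F [ 0.4 -0.   0.8]
mm [ 257.2 -334.8   14.4]
```

jog_arm --pt "35 -45 0" --pt "70 -90 0" --pt "105 -135 0" --pt "140 -180 0" --pt "170 -220 0" --roll '[0,0,0,0,0]'

```text
clock: 1.35
eef_pos: [0.4876, -0.1673, 0.2144]
orientation: [[0.997, 0.081, -0.0], [0.081, -0.997, 0.0], [-0.0, -0.0, -1.0]]
wrist_force: [-0.1, -0.9, 0.0]
width: 0.0005
gripper_force: 0.0
```

jog_arm --pt "30 -40 20" --pt "60 -80 40" --pt "88 -115 60" --pt "88 -115 75" --pt "88 -115 75" --roll '[0,0,0,0,0]'

```text
clock: 1.98
eef_pos: [0.5638, -0.0483, 0.1379]
orientation: [[0.997, 0.08, -0.004], [0.08, -0.997, -0.0], [-0.004, 0.0, -1.0]]
wrist_force: [-0.3, -0.8, 0.1]
width: 0.0004
gripper_force: 0.0
```

```bash
python3 to.py .5655 -.0465 .1
python3 - <<'E'
from h import *
a=grab("top");b=grab("side")
A=cv2.resize(a["pixels"][180:280,215:375],None,fx=5,fy=5,interpolation=cv2.INTER_CUBIC)[:,:,::-1]
B=cv2.resize(b["pixels"][130:290,270:430],None,fx=3.5,fy=3.5,interpolation=cv2.INTER_CUBIC)[:,:,::-1]
cv2.imwrite("pics/t1.png",A);cv2.imwrite("pics/s1.png",B)
E
```

```text
t 1.975 [ 0.5638 -0.0483  0.1379] yaw 0.0805 tilt [-0.004 -0.    -1.   ] w 0.0004 F [-0.3 -0.8  0.1]
mm [ 2.  -1.7 37.9]
```

View pics/s1.png

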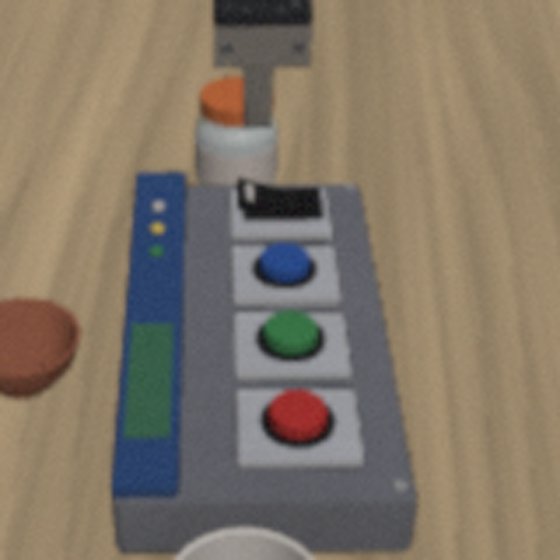

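The side crop shows the shut fingers (cols 243–273) above the barred half of the rocker (white bar at col 248). That's lined up, so I'll press.

jog_arm --pt "1 -1 20" --pt "2 -2 40" --pt "2 -2 52" --pt "2 -2 58" --pt "2 -2 61" --roll '[0,0,0,0,0]'

```text
clock: 2.7
eef_pos: [0.5678, -0.0463, 0.0791]
orientation: [[0.997, 0.08, 0.001], [0.08, -0.997, -0.001], [0.001, 0.001, -1.0]]
wrist_force: [0.2, -1.4, 1.3]
width: -0.0
gripper_force: 0.8
```

jog_arm --pt "0 0 2" --pt "0 0 4" --pt "0 0 5" --pt "0 0 5" --roll '[0,0,0,0]'

```text
clock: 3.2
eef_pos: [0.5674, -0.0453, 0.0737]
orientation: [[0.997, 0.081, 0.0], [0.081, -0.997, 0.0], [0.0, -0.0, -1.0]]
wrist_force: [1.3, -0.5, 2.1]
width: 0.0004
gripper_force: 0.7
```

jog_arm --pt "0 0 1" --pt "0 0 2" --pt "0 0 2" --roll '[0,0,0]'

```text
clock: 3.58
eef_pos: [0.5674, -0.0454, 0.0733]
orientation: [[0.997, 0.081, 0.0], [0.081, -0.997, -0.0], [0.0, 0.001, -1.0]]
wrist_force: [-3.4, -1.7, 14.4]
width: 0.0005
gripper_force: 7.3
```

The rocker is at its stop: z 73.3 mm with the push up to 14 N. Now I'll lift and go over to blue.

jog_arm --pt "0 0 -20" --pt "0 0 -45" --pt "-10 -40 -45" --pt "-22 -78 -45" --pt "-22 -78 -45" --roll '[0,0,0,0,0]'

```text
clock: 4.2
eef_pos: [0.5371, 0.0342, 0.1164]
orientation: [[0.996, 0.087, -0.002], [0.087, -0.996, 0.001], [-0.002, -0.001, -1.0]]
wrist_force: [-0.7, -0.6, -0.6]
width: 0.0006
gripper_force: 0.0
```

```bash
python3 to.py .539 .032 .077
python3 - <<'E'
from h import *
b=grab("side");a=grab("top")
B=cv2.resize(b["pixels"][130:290,270:430],None,fx=3.5,fy=3.5,interpolation=cv2.INTER_CUBIC)[:,:,::-1]
cv2.imwrite("pics/s2.png",B)
E
```

```text
t 4.2 [0.5371 0.0342 0.1164] yaw 0.0867 tilt [-0.002  0.001 -1.   ] w 0.0006 F [-0.7 -0.6 -0.6]
mm [ 1.8  2.4 39.3]
```

View pics/s2.png

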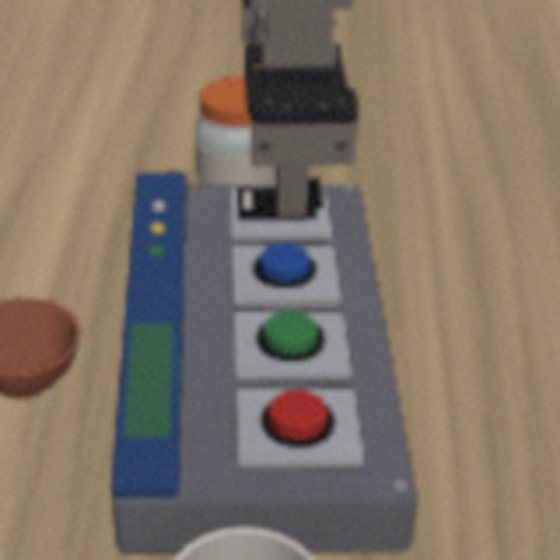

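The barred half now lies level. The fingers (centre col 292) are in line with blue (col 286) to within about 4 mm. Now I'll press blue.

jog_arm --pt "2 2 15" --pt "2 2 28" --pt "2 2 37" --pt "2 2 40" --pt "2 2 43" --roll '[0,0,0,0,0]'

```text
clock: 4.92
eef_pos: [0.5408, 0.0282, 0.0734]
orientation: [[0.997, 0.08, -0.001], [0.08, -0.997, -0.001], [-0.001, 0.001, -1.0]]
wrist_force: [-2.8, -0.8, 3.4]
width: 0.0004
gripper_force: 1.4
```

jog_arm --pt "0 0 2" --pt "0 0 4" --pt "0 0 5" --pt "0 0 5" --roll '[0,0,0,0]'

```text
clock: 5.42
eef_pos: [0.5412, 0.0285, 0.0701]
orientation: [[0.997, 0.081, 0.0], [0.081, -0.997, -0.001], [0.0, 0.001, -1.0]]
wrist_force: [-5.5, -3.2, 14.1]
width: 0.0003
gripper_force: 7.5
```

Blue is at its stop: z 70.1 mm, 14 N. Now green.

jog_arm --pt "0 0 -20" --pt "0 0 -42" --pt "0 -40 -42" --pt "-1 -82 -42" --pt "-1 -82 -42" --roll '[0,0,0,0,0]'

```text
clock: 6.05
eef_pos: [0.5332, 0.115, 0.1109]
orientation: [[0.996, 0.087, 0.001], [0.087, -0.996, 0.003], [0.002, -0.003, -1.0]]
wrist_force: [0.8, -0.3, 0.0]
width: 0.0002
gripper_force: 0.0
```

```bash
python3 to.py .533 .111 .077
python3 - <<'E'
from h import *
b=grab("side")
B=cv2.resize(b["pixels"][130:290,270:430],None,fx=3.5,fy=3.5,interpolation=cv2.INTER_CUBIC)[:,:,::-1]
cv2.imwrite("pics/s3.png",B)
E
```

```text
t 6.05 [0.5332 0.115  0.1109] yaw 0.0873 tilt [ 0.001  0.003 -1.   ] w 0.0002 F [ 0.8 -0.3  0. ]
mm [-0.6  4.1 33.9]
```

View pics/s3.png

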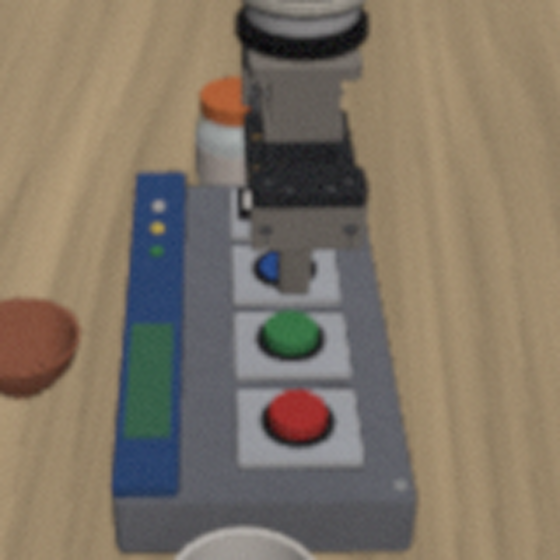

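The fingers (col 294) line up with green (col 291), and blue now sits low. I'll press green.

jog_arm --pt "0 0 15" --pt "0 0 26" --pt "0 0 33" --pt "0 0 37" --pt "0 0 40" --roll '[0,0,0,0,0]'

```text
clock: 6.72
eef_pos: [0.5334, 0.1097, 0.0704]
orientation: [[0.997, 0.08, -0.0], [0.08, -0.997, -0.001], [-0.0, 0.001, -1.0]]
wrist_force: [-1.8, -1.7, 6.2]
width: 0.0004
gripper_force: 2.7
```

jog_arm --pt "0 0 1" --pt "0 0 2" --pt "0 0 2" --roll '[0,0,0]'

```text
clock: 7.1
eef_pos: [0.5335, 0.1097, 0.0702]
orientation: [[0.997, 0.08, 0.0], [0.08, -0.997, -0.001], [-0.0, 0.001, -1.0]]
wrist_force: [-5.4, -4.1, 14.8]
width: 0.0005
gripper_force: 7.4
```

Green is at its stop. I'll lift clear and check.

jog_arm --pt "0 0 -20" --pt "0 0 -50" --pt "0 0 -90" --pt "0 0 -120" --pt "0 0 -120" --roll '[0,0,0,0,0]'

```text
clock: 7.72
eef_pos: [0.5354, 0.1112, 0.1911]
orientation: [[0.997, 0.081, 0.006], [0.081, -0.997, 0.001], [0.006, -0.001, -1.0]]
wrist_force: [0.1, -0.9, 0.3]
width: 0.0005
gripper_force: 0.0
```

jog_arm --pt "-20 0 0" --pt "-60 0 0" --pt "-80 0 0" --pt "-80 0 0" --pt "-80 0 0" --roll '[0,0,0,0,0]'

```text
clock: 8.35
eef_pos: [0.4546, 0.1039, 0.1883]
orientation: [[0.997, 0.08, 0.0], [0.08, -0.997, 0.0], [0.0, -0.0, -1.0]]
wrist_force: [0.5, -0.1, 0.8]
width: 0.0009
gripper_force: 0.0
```

```bash
python3 to.py
python3 - <<'E'
from h import *
b=grab("side")
B=cv2.resize(b["pixels"][130:290,270:430],None,fx=3.5,fy=3.5,interpolation=cv2.INTER_CUBIC)[:,:,::-1]
cv2.imwrite("pics/s4.png",B)
E
```

```text
t 8.35 [0.4546 0.1039 0.1883] yaw 0.0805 tilt [ 0.  0. -1.] w 0.0009 F [ 0.5 -0.1  0.8]
```

View pics/s4.png

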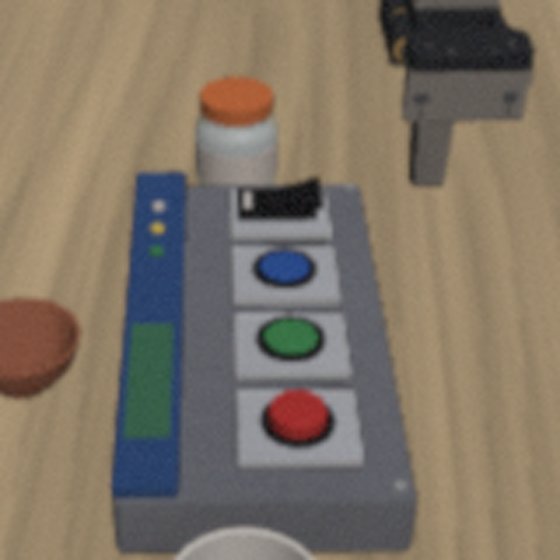

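The rocker (280,200) is over, with its barred half level. Blue (284,268) and green (290,338) are down, and red (298,415) is up.

```bash
python3 -c "
from cell import env
print(env.hand_in())"
```

```text
the job is handed in; nothing more can be done
None
```

The kiln start is done and handed in: the power rocker is fully on, then blue and then green were pressed to their stops, red was not touched, and the mug, jar and bowl were left alone; the hand-in returned no verdict.

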